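Copy the guard's corner angle to the stop arm with a locking bevel

TASK

Copy the angle of the orange guard's corner to the steel jig beside it. Push the open bevel gently and squarely fully home into the guard's corner, so that stock and blade both lie flush, and press its lock button fully down while it sits there; then carry it to the jig and push it gently fully home into that corner, so that its blade swings the stop arm to the same angle, and leave it there. Move the stop arm with the bevel only, never with the gripper, and do not disturb the guard's flap or the other things on the bench.

Things in the scene. Friction and masses are not known exactly. Their poses are not given: they have to be found in the camera images.
- bevel: Loose bevel gauge, about 0.5 kg, lying flat. Origin: pivot axis at the underside; x along the stock, z up. Aluminium stock 30 mm wide (reference face y = -15), 21 mm high, to x = 115, with a round hub of radius 15 mm about the pivot. On it a dark wooden grip rib: 16 mm wide in y, x 31 to 115, z 20 to 51 mm. Fully home in a corner = the hub touches both faces.
- bevel_grip (a point): Point in the grip rib at x = 65, y = 0, z = 40 mm of the bevel's frame (same axes): a good TCP position, pads closing along the bevel's y. When the bevel already lies against a fence, grasp 1 to 2 mm further to its +y, so that the closing pads draw it off the fence and do not press it on.
- blade: Hinged steel blade: strip 5 mm thick, x 12 to 125 mm, 4 to 17 mm above the underside. Origin on the pivot at the underside, outer (reference) face y = +15 mm. Angle from bevel x to blade x 2.25 to 2.45 rad at first (anticlockwise from above), wider than the guard's corner. Drags with 0.03 N m and stays put; sliding home, the flap closes it. Unlocked it is too weak to move the stop arm.
- lock (a joint): Lock button on the pivot, travel in m: 0 = up (blade free), 0.004 or more = fully down (blade clamped). It stays up by itself, goes down under a straight push of 6 to 20 N and stays down.
- lock_top (a point): Centre of the top of the black lock button (diameter 26 mm), on the pivot axis, 54 mm above the bevel's underside while up.
- guard: Orange guard, bolted down. Origin: the corner, on the bench; x points roughly to the robot. Flange edge: the plane y = 0, 18 mm high, x -10 to 190 mm, metal at y < 0 (60 mm wide; from y = -90 to -250 mm a hood with a handle, 170 mm high in all). Free space at y > 0.
- flap: Orange flap, the corner's other side, rusted solid. Origin at the corner on the bench, x along the flap (150 mm long, 8 mm thick, 2 to 18 mm above the bench); inner face the plane y = 0, metal at y > 0. The angle from guard x to flap x (1.8 to 2.1 rad, anticlockwise from above) is to be copied.
- flap_end (a point): Free end of the flap's inner face, 150 mm from the corner.
- jig: Dark steel jig, bolted down, parallel to the guard (same axes). Origin: on the bench, where the bevel's pivot comes to sit when fully home. Fence edge: the plane y = -15 mm, 18 mm high, x -10 to 180 mm, metal 50 mm wide at y < -15. A fixed end block at x < -13, y < -3 mm stops the bevel's hub, so that hub, fence and block touch. Free space at y > -15.
- stop: Steel stop arm, turning upright about the jig's origin. x along the arm (metal x 30 to 115, y 15 to 25 mm, 2 to 18 mm above the bench); inner face the plane y = +15 mm, as the blade's outer face. At first 1.45 to 1.6 rad from jig x (anticlockwise from above), narrower than the guard's corner: it must be opened. Drags with 0.06 N m and stays put.
- wrench: Bystander: steel wrench lying on the bench.
- socket: Bystander: steel socket, 26 mm diameter, 32 mm high.
- shim: Bystander: small wooden shim, 50 x 30 x 12 mm.
- screwdriver: Bystander: screwdriver lying on the bench.
- tin: Bystander: flat grey tin, 60 mm diameter, 45 mm high.
- battery: Bystander: black tool battery, 75 x 110 x 60 mm.
- washer: Bystander: large steel washer, 44 mm diameter, 6 mm high.

How it is judged (in metres and radians):
On the way, in this order (a step that is already met when the one before it is completed fails the run):
1. the bevel is pushed home in the guard's corner: its hub within 1.5 mm of both faces, stock and blade flush (within 0.035 rad), bearing on the guard with 2 to 25 N (y of bevel in the frame of guard between 0.01 and 0.0165 m and y of bevel in the frame of flap between -0.0165 and -0.01 m and x of bevel in the frame of guard between 0 and 0.03 m and angle between the x axis of bevel and the x axis of guard, either way round below 0.035 rad and angle between the x axis of blade and the x axis of flap, either way round below 0.035 rad and height (world z) of bevel below 0.006 m and contact force between bevel and guard above 2 N and value of joint lock below 0.002 m), for 0.1 s.
2. the lock button is pressed down (4 mm or more) while the bevel sits home in the guard's corner (y of bevel in the frame of guard between 0.01 and 0.017 m and y of bevel in the frame of flap between -0.017 and -0.01 m and x of bevel in the frame of guard between 0 and 0.03 m and angle between the x axis of bevel and the x axis of guard, either way round below 0.035 rad and angle between the x axis of blade and the x axis of flap, either way round below 0.035 rad and height (world z) of bevel below 0.006 m and value of joint lock above 0.004 m), for 0.1 s.
3. the locked bevel is pushed home in the jig's corner: its pivot within 2 mm of the jig's origin, stock and blade flush (0.035 rad), bearing on the jig with 2 N or more (horizontal distance between bevel and jig below 0.002 m and angle between the x axis of bevel and the x axis of jig, either way round below 0.035 rad and angle between the x axis of blade and the x axis of stop, either way round below 0.035 rad and height (world z) of bevel below 0.006 m and contact force between bevel and jig above 2 N and value of joint lock above 0.004 m), for 0.1 s.
At the end, for the whole second after the job is handed in: the bevel lies still and released in the jig's corner, lock down, its pivot within 3 mm of the jig's origin, stock and blade flush within 0.045 rad, and the stop arm stands at the guard's corner angle within 0.04 rad (horizontal distance between bevel and jig below 0.003 m and angle between the x axis of bevel and the x axis of jig, either way round below 0.045 rad and angle between the x axis of blade and the x axis of stop, either way round below 0.045 rad and height (world z) of bevel below 0.006 m and angle between the x axis of stop and the x axis of flap, either way round below 0.04 rad and value of joint lock above 0.004 m and linear speed of bevel below 0.01 m/s); the robot touches nothing.
It fails at once if the bevel pressed on the guard with more than 25 N (contact force between bevel and guard above 25 N).
It fails at once if the bevel pressed on the jig with more than 25 N (contact force between bevel and jig above 25 N).
It fails at once if the robot pushes the stop arm itself (contact force between any of the fingers, the arm and stop above 1 N).
It fails at once if the guard's flap is bent (end moved over 3 mm) (distance of flap_end from where it was at the start of the episode above 0.003 m).
It fails at once if a bystander is moved by more than 15 mm (distance of any of wrench, socket, shim, screwdriver, tin, battery, washer from where it was at the start of the episode above 0.015 m).
It also fails if it takes over 72 s, if anything falls off the work surface, if the arm or the gripper's body presses on something with over 40 N, if the wrist force passes 120 N, or if a joint passes its speed limit or range.

ROBOT

A 6-joint arm with a two-finger parallel gripper is mounted at the origin on the work surface. World frame = base frame: x ahead of the robot, y to its left, z up, the work surface at z = 0. Lengths are in mm, angles in rad, forces in N, time in s.
With the tool pointing down it reaches from about 350 to 775 mm from the base axis. Payload 7.3 kg.
Tool frame: the origin (TCP) lies between the finger pads, 19 mm behind the fingertips; this is the grasp point; z points along the fingers, y is the line along which they close (so a half turn about z gives the same grasp; the last joint's range is limited). The gripper opens to 92 mm and grips with 3 to 60 N. Pads are 19 mm wide; open, the fingers measure 130 mm over their backs; the gripper's body (75 mm by 190 mm) begins 47 mm behind the grasp point.
Start: joints at [1.188, 0.342, 1.524, -0, 1.275, -0.146], TCP at [123.144, 510.371, 245.541] pointing down, gripper open.
Joint ranges: [-2.53, 2.53], [-0.77, 2.02], [0.04, 2.7], [-1, 4.14], [0.28, 2.66], [-3.11, 3.11]. Speed limits (rad/s): [2.57, 2.57, 3.14, 3.14, 3.14, 3.14].

INTERFACE

Orientations are given as [roll, pitch, yaw] about the fixed x, y, z axes, in that order (R = Rz(yaw) Ry(pitch) Rx(roll)).
In Python, from plant import readout, viewer, order gives the robot as it stands.
- The arm moves only by the shell command python3 -m creep 'ROWS'. ROWS is text: rows parted by semicolons, each of 7 numbers parted by spaces: the shift along the world's x, y, z in m, then the turn, a rotation vector about the world's x, y, z in rad, then the opening in per cent of the stroke, from 0 (shut) to 100 (fully open). A call has 1 to 8 rows; each row shifts and turns the commanded pose from where the row before left it; what a row does not reach is not made up. A row lasts 1/12 s, in which the tool goes at most 41.7 mm and 7.16 degrees, less where a joint would pass 70% of its speed; a pose out of reach is approached as far as the arm can. A call is refused whole if a number of a shift passes 0.0417 or a number of a turn 0.125, either way. A call with a gripper value outside its range is refused whole. The fingers move at their own pace and stop on an object; the grip force is fixed at half the most. Time passes only in rows, so rows that do not move let the fingers close. It gives the time, the measured TCP pose, the force, the opening and the grip force at its end, in the units of the state.
- readout.get_obs(): the state, without advancing time (a new reading comes with each control period).
- viewer.capture(name): name is "scene" or "top"; returns the picture (420x560x3 uint8, red, green, blue); there is no depth.
- viewer.camera_info(name): a dict with "fx", "fy", "cx", "cy" (pixels), "origin" and "rotation" of the camera in the world. Camera axes: x right, y up, looking along -z (the intrinsics and any distortion apply to the point x, -y, -z); pixel columns grow to the right and rows downward; lengths in mm; the calibration is good to about 2 mm. A picture is of the moment at which its call begins. camera_info takes no time and is no camera call.
- order.close_job(): hands the job in; it is judged then, once.
The state is a dict: "time": time; "joint_positions": joint angles; "dq": joint speeds; "tau": joint torques, N m; "tool_pos": TCP position; "tcp_rot": TCP orientation; "contact_force": force on the tool from outside, world axes, zero at the start; "moment": the same for the moment, N m; "grip_width": finger opening in mm; "finger_force": force on a finger pad.
Only numpy, scipy, OpenCV 4.12 (cv2) and the standard library are available. Lean on these libraries where they do the work, as an engineer would, in place of code of your own. Each camera call takes 0.05 s, during which the arm holds its last target. There are 200 camera calls.

## Working session

There is one attempt and no reset: what is moved stays moved. The work goes in short steps, Python scripts to look and compute and a shell command to move; the robot and the scene stay as the last step left them, time stands still between calls to the robot, and variables do not carry over. Pictures are saved under pics/ and viewed, at most 10 in all, crops included, and the job is handed in when it is done.

```bash
mkdir -p pics; ls
python3 - <<'E'
from plant import readout, viewer
import cv2, json
for n in("scene","top"):
    im=viewer.capture(n); cv2.imwrite(f"pics/{n}0.png",im[:,:,::-1]); print({k:(v.tolist() if hasattr(v,'tolist') else v) for k,v in viewer.camera_info(n).items()})
print(readout.get_obs())
E
```

```text
pics
{'fx': 411.79835812161633, 'fy': 411.79835812161633, 'cx': 285.0749455820804, 'cy': 204.2104071751028, 'origin': [1443.1454108919784, 103.82503920705082, 768.8477339205897], 'rotation': [0.8918547856015216, -0.02058417425438419, 1.7719686629958682]}
{'fx': 524.4361980979478, 'fy': 524.4361980979478, 'cx': 279.2479485187706, 'cy': 206.29869488124962, 'origin': [416.6515473059253, -50.80151689368827, 1246.500354057599], 'rotation': [0.14271752264204673, -0.031168375624009315, -1.5817488081780908]}
{'time': 0.1, 'joint_positions': array([ 1.18802308e+00,  3.42631017e-01,  1.52491614e+00, -1.08105020e-05,
        1.27539802e+00, -1.45984644e-01]), 'dq': array([-0.001226  , -0.00097345, -0.00181964, -0.00181871,  0.00120943,
       -0.0001513 ]), 'tau': array([ 2.66483643e-03, -4.32006741e+01, -2.44694781e+01,  7.19963992e-02,
        5.25870267e-02, -5.60752324e-05]), 'tool_pos': array([123.00241981, 510.04220694, 244.92774483]), 'tcp_rot': array([-3.14025302e+00, -1.86518518e-04,  2.90480708e+00]), 'contact_force': array([-0.43398624,  0.17631461, -0.06599074]), 'moment': array([ 0.04591109, -0.01999374, -0.02871413]), 'finger_force': 0.0, 'grip_width': 91.72007894260105}
```

View pics/top0.png

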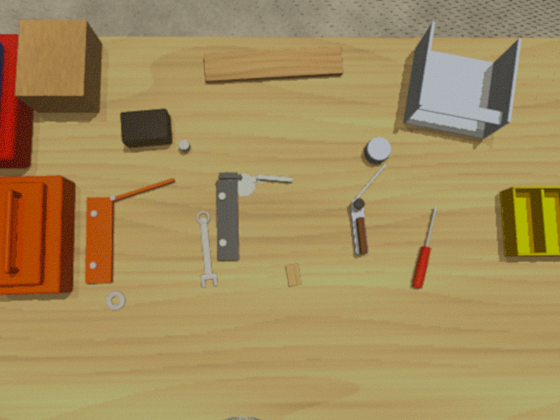

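View pics/scene0.png

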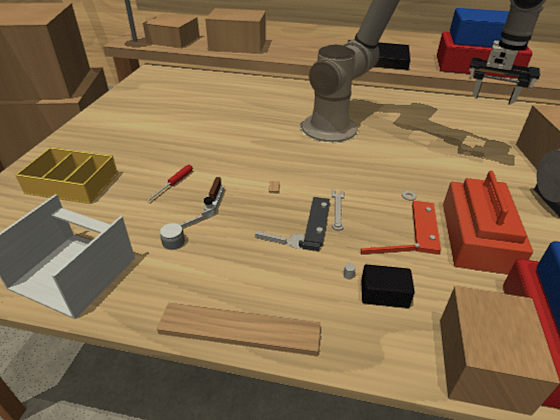

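The top view shows the guard corner near (113,198), the flap running to (175,180) and the jig fence edge at column 238. The stop hub is at (245,185) with its arm reaching (292,180). The bevel pivot is at (358,204), its rib ends at (362,252), and the blade tip is at (384,167). Next I'll measure these from masks.

```bash
cat > h.py <<'E'
import numpy as np, cv2
from scipy.spatial.transform import Rotation as R
from plant import viewer
def ray(n,uv):
    c=viewer.camera_info(n); uv=np.atleast_2d(np.asarray(uv,float))
    d=np.c_[(uv[:,0]-c['cx'])/c['fx'],-(uv[:,1]-c['cy'])/c['fy'],-np.ones(len(uv))]
    return np.array(c['origin']),R.from_euler('xyz',c['rotation']).apply(d)
def pt(n,uv,z):
    o,d=ray(n,uv); return o+d*((z-o[2])/d[:,2])[:,None]
def pix(n,P):
    c=viewer.camera_info(n); q=R.from_euler('xyz',c['rotation']).inv().apply(np.atleast_2d(P)-np.array(c['origin']))
    return np.c_[c['cx']-c['fx']*q[:,0]/q[:,2], c['cy']+c['fy']*q[:,1]/q[:,2]]
E
python3 - <<'E'
from h import *
im=cv2.imread('pics/top0.png')
a=cv2.resize(im[165:295,80:220],None,fx=5,fy=5,interpolation=cv2.INTER_CUBIC)
b=cv2.resize(im[165:295,210:300],None,fx=4.4,fy=4.4,interpolation=cv2.INTER_CUBIC)
c=cv2.resize(im[135:265,330:410],None,fx=4.4,fy=4.4,interpolation=cv2.INTER_CUBIC)
cv2.imwrite('pics/g.png',a); cv2.imwrite('pics/jb.png',np.hstack([b,c]))
E
```

```text
(no output)
```

View pics/g.png

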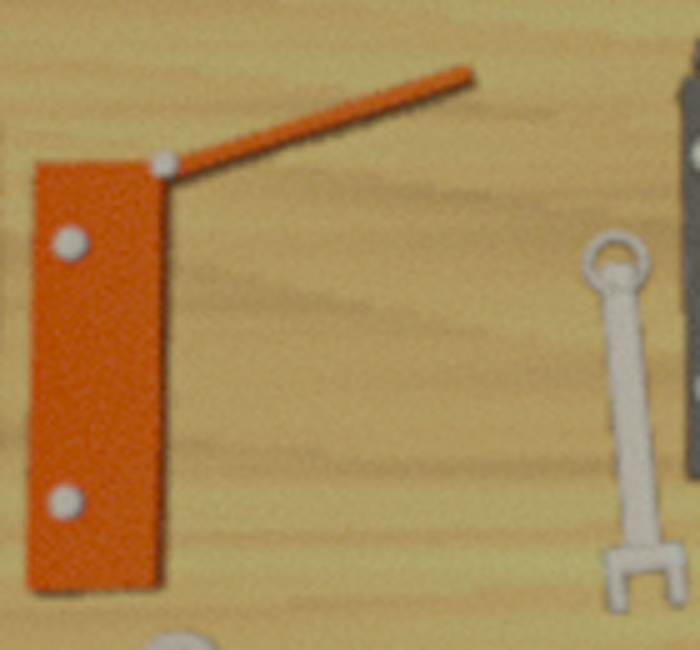

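View pics/jb.png

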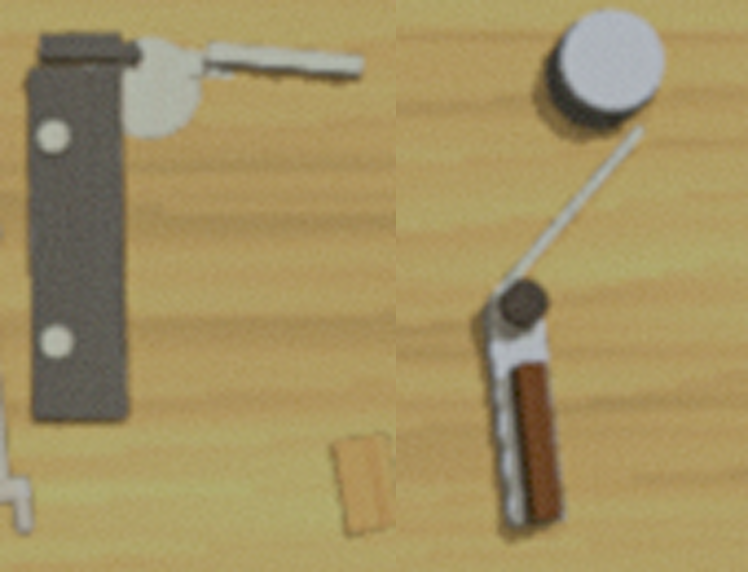

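The crops show the guard's right edge from (113.4,202) to (112,281) and its corner pin at (112.6,198). The button is at (359.1,203.9), with the brown rib below it and slightly tilted. The jig hub disc is at about (244,185). Next, mask fits.

```bash
cat > meas.py <<'E'
from h import *
im=cv2.imread('pics/top0.png'); hsv=cv2.cvtColor(im,cv2.COLOR_BGR2HSV).astype(int)
H,S,V=hsv[...,0],hsv[...,1],hsv[...,2]
def sub(row,lo,hi,thr): # falling crossing of profile
    for u in range(lo,hi):
        if row[u]>=thr>row[u+1]: return u+(row[u]-thr)/(row[u]-row[u+1])
def fit(n,uv,z,rng=2):
    P=pt(n,uv,z)[:,:2]
    l=cv2.fitLine(P.astype(np.float32),cv2.DIST_HUBER,0,.01,.01).ravel(); return l
# orange-ness: R-B... wood G high: use R-G
og=(im[...,2].astype(float)-im[...,1]); og=cv2.GaussianBlur(og,(3,3),0)
print('og profile',og[240,106:120].astype(int))
e=[]
for v in range(206,280):
    u=sub(og[v],105,118,60)
    if u: e.append((u,v))
lg=fit('top',e,18); print('guard edge dir,pt',lg,len(e))
f=[]
for u in range(118,172):
    print if 0 else None
    c=og[170:205,u]; k=int(np.argmax(c)); 
    x=sub(c,k,33,60)
    if x is not None: f.append((u,170+x))
lf=fit('top',f,18); print('flap',lf,len(f))
g=lg[:2]*(-np.sign(lg[0])); d=lf[:2]*(-np.sign(lf[1]))
ang=lambda w:np.arctan2(w[1],w[0])
print('guard yaw',ang(g),'flap ang',(ang(d)-ang(g))%(2*np.pi))
C=np.linalg.solve(np.c_[g,-d],lf[2:]-lg[2:]); print('corner',lg[2:]+C[0]*g)
# jig: dark fence edge
gr=cv2.GaussianBlur(im.max(2).astype(float),(3,3),0); print('jig prof',gr[220,232:246].astype(int))
e=[]
for v in range(200,256):
    u=sub(-gr[v],230,246,-110)
    if u: e.append((u,v))
lj=fit('top',e,18); gj=lj[:2]*(-np.sign(lj[0])); print('jig edge',lj,'yaw',ang(gj),len(e))
# bevel rib
m=((H<14)&(S>100)&(V<140)).astype(np.uint8); m[:,:340]=0; m[:,375:]=0; m[:212]=0; m[262:]=0
ct=max(cv2.findContours(m,0,2)[0],key=cv2.contourArea); r=cv2.minAreaRect(ct); print('rib rect',r)
P=pt('top',ct[:,0,:],51)[:,:2]; r=cv2.minAreaRect(P.astype(np.float32)); print('rib world',r)
m=((V<75)).astype(np.uint8); m[:,:350]=0; m[:,368:]=0; m[:196]=0; m[212:]=0
M=cv2.moments(m,True); uv=(M['m10']/M['m00'],M['m01']/M['m00']); print('button',uv,M['m00'],pt('top',uv,54))
E
python3 meas.py
```

```text
og profile [95 95 95 94 91 81 57 34 24 23 23 23 23 24]
guard edge dir,pt [9.9974883e-01 2.2412607e-02 5.0717514e+02 2.9843304e+02] 74
flap [ 3.1500897e-01 -9.4908869e-01  6.3289441e+02  2.2833876e+02] 54
guard yaw -3.1191783 flap ang 1.8688481
corner [608.8729  300.71292]
jig prof [ 93  94  94  93  92 101 130 160 172 172 172 171 171 172]
jig edge [9.9992287e-01 1.2417604e-02 5.3774097e+02 7.9657717e+00] yaw -3.1291747 56
rib rect ((362.0, 235.00001525878906), (10.982503890991211, 6.6679487228393555), 78.69007110595703)
rib world ((520.40234375, -279.4185791015625), (25.245433807373047, 15.477751731872559), 9.522159576416016)
button (358.3333333333333, 204.15686274509804) 51.0 [[ 591.4888857  -272.73944439   54.        ]]
```

Run:
```python
from h import *
im=cv2.imread('pics/top0.png'); f=im.astype(int)
print(f[235,352:372].tolist())
q=f[...,2]-f[...,0]
m=((f.max(2)<120)&(f[...,2]-f[...,1]>25)).astype(np.uint8); m[:,:345]=0; m[:,375:]=0; m[:212]=0; m[262:]=0
ct=max(cv2.findContours(m,0,1)[0],key=cv2.contourArea)
ys,xs=np.nonzero(cv2.drawContours(m*0,[ct],-1,1,-1)); P=pt('top',np.c_[xs,ys],51)[:,:2]
c=P.mean(0); w,v=np.linalg.eigh(np.cov(P.T)); d=v[:,1]; d*=-np.sign(d[0])
B=pt('top',(359,204),54)[0,:2]
print('rib c',c,'n',len(P),'len',np.sqrt(12*w[::-1]),'yaw',np.arctan2(d[1],d[0]),'pivot from rib',c-73*d,'button',B)
# jig disc
m=((f.min(2)>135)&(f.max(2)-f.min(2)<50)).astype(np.uint8); m[:,:240]=0; m[:,257:]=0; m[:168]=0; m[205:]=0
ys,xs=np.nonzero(m); print('disc px',xs.min(),xs.max(),ys.min(),ys.max()); 
for uv in((244,186),): print(pt('top',uv,2))
# dark end block lower edge & right edge
g=f.max(2); print(g[172:186,228].tolist(), g[178,232:248].tolist())
print(pt('top',(238,180),18),pt('top',(245,181),18),pt('top',(292,181),18))
```

```text
[[67, 93, 112], [81, 97, 100], [113, 121, 122], [127, 137, 138], [111, 120, 123], [70, 83, 87], [35, 50, 65], [28, 56, 77], [31, 58, 98], [32, 68, 106], [33, 71, 106], [36, 65, 103], [44, 75, 107], [73, 89, 117], [95, 122, 140], [99, 145, 168], [89, 147, 173], [92, 147, 175], [92, 149, 176], [92, 151, 175]]
rib c [ 521.07233883 -279.37032006] n 211 len [79.90341859 14.05717928] yaw -3.0587601221914795 pivot from rib [ 593.82204716 -273.33045762] button [ 591.84541518 -274.3000314 ]
disc px 240 256 173 195
[[645.03496733  -7.22390277   2.        ]]
[130, 97, 89, 93, 98, 88, 72, 86, 95, 97, 94, 95, 95, 95] [73, 69, 67, 65, 71, 79, 79, 82, 69, 98, 140, 176, 179, 178, 175, 178]
[[656.67433727   6.44590728  18.        ]] [[654.17222347 -10.17661226  18.        ]] [[ 653.62026522 -122.14628914   18.        ]]
```

```bash
python3 -m creep '0.03 -0.029 0 0 0 0.0196 60;0.03 -0.029 0 0 0 0.0196 60;0.03 -0.029 0 0 0 0.0196 60;0.03 -0.029 0 0 0 0.0196 60;0.03 -0.029 0 0 0 0.0196 60;0.03 -0.029 0 0 0 0.0196 60;0.03 -0.029 0 0 0 0.0196 60;0.03 -0.029 0 0 0 0.0196 60'
python3 -m creep '0.01 -0.04 0 0 0 0.0196 60;0.01 -0.04 0 0 0 0.0196 60;0.01 -0.04 0 0 0 0.0196 60;0.01 -0.04 0 0 0 0.0196 60;0.01 -0.04 0 0 0 0.0196 60;0.01 -0.04 0 0 0 0.0196 60;0.01 -0.04 0 0 0 0.0196 60;0.01 -0.04 0 0 0 0.0196 60'
python3 -m creep '0.01 -0.028 -0.01 0 0 0 60;0.01 -0.028 -0.01 0 0 0 60;0.01 -0.028 -0.01 0 0 0 60;0.01 -0.028 -0.01 0 0 0 60;0.01 -0.028 -0.01 0 0 0 60;0.01 -0.028 -0.01 0 0 0 60;0.01 -0.028 -0.01 0 0 0 60;0 0 0 0 0 0 60'
```

```text
time: 0.77
tool_pos: [363.7, 276.9, 245.4]
tcp_rot: [3.142, -0.0, 3.063]
contact_force: [2.0, 1.1, 0.5]
grip_width: 55.5
finger_force: 0.0
time: 1.43
tool_pos: [442.6, -43.4, 245.4]
tcp_rot: [3.141, -0.0, -3.064]
contact_force: [0.8, 0.3, 0.1]
grip_width: 54.5
finger_force: 0.0
time: 2.1
tool_pos: [513.0, -241.5, 172.7]
tcp_rot: [3.141, -0.002, -3.068]
contact_force: [-0.5, 1.5, 0.0]
grip_width: 55.0
finger_force: 0.0
```

```bash
python3 -m creep '0.008 -0.0185 0 0 0 0 60;0.008 -0.0185 0 0 0 0 60;0 0 -0.03 0 0 0 60;0 0 -0.03 0 0 0 60;0 0 -0.02 0 0 0 60;0 0 -0.01 0 0 0 60;0 0 0 0 0 0 60;0 0 0 0 0 0 60'
python3 - <<'E'
from h import *
a=viewer.capture('top')[:,:,::-1];b=viewer.capture('scene')[:,:,::-1]
cv2.imwrite('pics/gr.png',np.hstack([cv2.resize(a[150:280,310:410],None,fx=4,fy=4),cv2.resize(b[150:270,140:240],None,fx=4,fy=4.3333)]))
E
```

```text
time: 2.77
tool_pos: [529.0, -274.1, 85.9]
tcp_rot: [3.141, -0.0, -3.064]
contact_force: [-0.0, -0.3, 0.8]
grip_width: 55.2
finger_force: 0.0
```

View pics/gr.png

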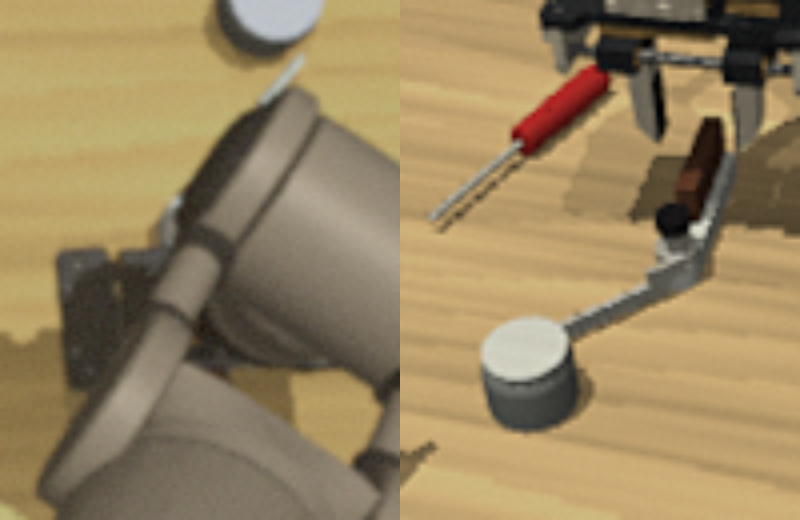

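Fingers straddle the rib with roughly even clearance; the TCP needs about 4 mm more in -y. Descending and gripping.

```bash
python3 -m creep '0 -0.0045 -0.015 0 0 0 60;0 0 -0.015 0 0 0 60;0 0 -0.009 0 0 0 60;0 0 -0.005 0 0 0 60;0 0 0 0 0 0 60;0 0 0 0 0 0 60'; python3 -m creep '0 0 0 0 0 0 0;0 0 0 0 0 0 0;0 0 0 0 0 0 0;0 0 0 0 0 0 0;0 0 0 0 0 0 0;0 0 0 0 0 0 0'
```

```text
time: 3.37
tool_pos: [529.2, -278.9, 42.2]
tcp_rot: [-3.141, 0.001, -3.065]
contact_force: [0.6, 1.1, -0.0]
grip_width: 55.1
finger_force: 0.0
time: 3.87
tool_pos: [528.9, -278.8, 41.7]
tcp_rot: [3.142, 0.0, -3.065]
contact_force: [0.2, -0.9, -0.0]
grip_width: 20.0
finger_force: 0.0
```

```bash
python3 -m creep '0 0 0 0 0 0 0;0 0 0 0 0 0 0;0 0 0 0 0 0 0;0 0 0 0 0 0 0;0 0 0 0 0 0 0'; python3 -m creep '0 0 0.02 0 0 0 0;0 0 0.03 0 0 0 0;0 0 0.03 0 0 0 0;0 0 0.03 0 0 0 0;0 0 0 0 0 0 0'
```

```text
time: 4.28
tool_pos: [528.9, -279.1, 41.7]
tcp_rot: [-3.141, 0.0, -3.065]
contact_force: [-0.1, -1.5, 1.5]
grip_width: 16.0
finger_force: 30.0
time: 4.7
tool_pos: [530.9, -279.9, 156.8]
tcp_rot: [-3.136, 0.007, -3.064]
contact_force: [-0.0, -1.5, -3.9]
grip_width: 15.6
finger_force: 30.0
```

```bash
python3 -m creep '-0.005 0.02 0 0 0 -0.004 0;-0.005 0.03 0 0 0 -0.004 0;-0.005 0.038 0 0 0 -0.004 0;-0.005 0.04 0 0 0 -0.004 0;-0.005 0.04 0 0 0 -0.004 0;-0.005 0.04 0 0 0 -0.004 0;-0.005 0.04 0 0 0 -0.004 0;-0.005 0.04 0 0 0 -0.004 0'; python3 -m creep '-0.005 0.04 0 0 0 -0.004 0;-0.005 0.04 0 0 0 -0.004 0;-0.005 0.04 0 0 0 -0.004 0;-0.005 0.04 0 0 0 -0.004 0;-0.005 0.04 0 0 0 -0.004 0;-0.005 0.03 0 0 0 -0.004 0;-0.002 0.02 0 0 0 -0.004 0;0 0.01 0 0 0 -0.002 0'; python3 -m creep '0 0 -0.015 0 0 0 0;0 0 -0.015 0 0 0 0;0 0 -0.01 0 0 0 0;0 0 0 0 0 0 0;0 0 0 0 0 0 0'
python3 - <<'E'
from h import *
a=viewer.capture('top')[:,:,::-1];b=viewer.capture('scene')[:,:,::-1]
cv2.imwrite('pics/t2.png',a);cv2.imwrite('pics/s2.png',b)
cv2.imwrite('pics/pre.png',np.hstack([cv2.resize(a[120:300,60:180],None,fx=3.3,fy=3.3),cv2.resize(b[150:300,330:450],None,fx=3.3,fy=3.96)]))
E
```

```text
time: 5.37
tool_pos: [486.8, 11.3, 149.7]
tcp_rot: [3.14, -0.004, -3.097]
contact_force: [1.2, -0.4, -5.2]
grip_width: 15.9
finger_force: 30.0
time: 6.03
tool_pos: [454.6, 271.7, 149.6]
tcp_rot: [-3.141, -0.004, -3.124]
contact_force: [0.3, -1.0, -4.9]
grip_width: 15.6
finger_force: 30.0
time: 6.45
tool_pos: [456.3, 268.5, 110.6]
tcp_rot: [-3.141, -0.003, -3.128]
contact_force: [-0.4, 0.3, -5.0]
grip_width: 16.2
finger_force: 30.0
```

View pics/pre.png

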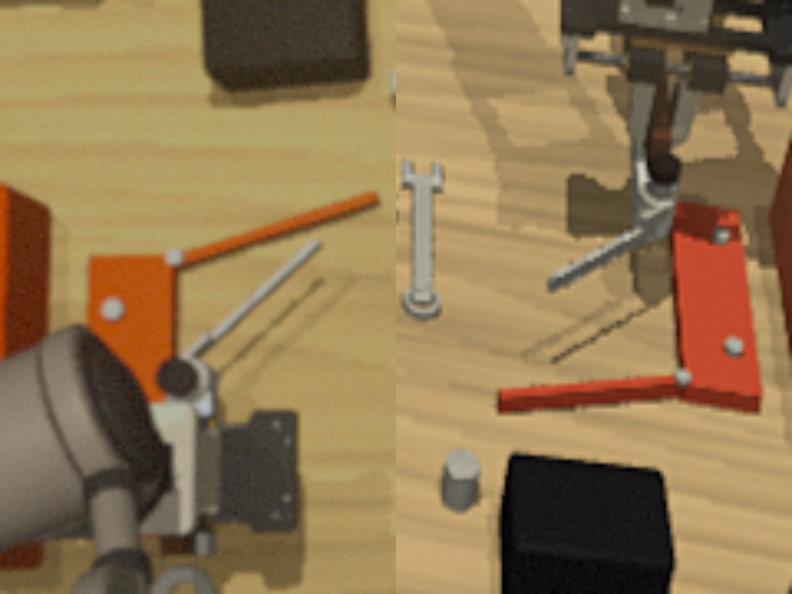

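The button is at (114,234.5) in the top view and (410.6,192.4) in the scene view. The blade clears the flap. I'll check the pivot position from these.

Run:
```python
from h import *
a=cv2.imread('pics/t2.png').astype(int); b=cv2.imread('pics/s2.png').astype(int)
def cen(im,u,v,r,t=55):
    w=(im.max(2)[v-r:v+r+1,u-r:u+r+1]<t); ys,xs=np.nonzero(w); return u-r+xs.mean(),v-r+ys.mean(),len(xs)
c1=cen(a,114,234,7); c2=cen(b,411,192,6); print(c1,c2)
P=pt('top',c1[:2],123)[0]; print('pivot top',P, 'pred', np.array([456.3,268.5])+64.5*np.array([1,.0136]))
o1,d1=ray('top',c1[:2]);o2,d2=ray('scene',c2[:2]);d1=d1[0]/np.linalg.norm(d1);d2=d2[0]/np.linalg.norm(d2)
t=np.linalg.lstsq(np.c_[d1,-d2],o2-o1,rcond=None)[0]; print(o1+t[0]*d1,o2+t[1]*d2)
```

```text
(np.float64(112.88888888888889), np.float64(234.61111111111111), 18) (np.float64(410.1095890410959), np.float64(191.6027397260274), 73)
pivot top [519.21778638 267.18167588 123.        ] pred [520.8    269.3772]
[519.88523362 269.25094358 115.68884948] [519.90917216 268.11241207 115.36879742]
```

```bash
python3 -m creep '0 0 -0.02 0 0 0 0;0 0 -0.02 0 0 0 0;0 0 -0.015 0 0 0 0;0 0 -0.008 0 0 0 0;0 0 -0.003 0 0 0 0;0 0 0 0 0 0 0;0 0 0 0 0 0 0'; python3 -m creep '0 0 -0.001 0 0 0.004 0;0 0.004 0 0 0 0 0;0 0.004 0 0 0 0 0;0 0.002 0 0 0 0 0;0 0.001 0 0 0 0 0;0 0 0 0 0 0 0'
```

```text
time: 7.13
tool_pos: [457.5, 269.4, 46.5]
tcp_rot: [3.141, 0.002, -3.127]
contact_force: [-0.4, 0.7, -5.6]
grip_width: 15.9
finger_force: 30.0
time: 7.63
tool_pos: [456.8, 280.6, 44.7]
tcp_rot: [3.141, 0.0, -3.122]
contact_force: [-0.1, -0.4, -5.0]
grip_width: 15.8
finger_force: 30.0
```

```bash
python3 -m creep '0 0 -0.0015 0 0 0 0;0 0.001 0 0 0 0 0;0 0.0005 0 0 0 0 0;0 0 0 0 0 0 0'; python3 -m creep '0 0.0007 0 0 0 0 0;0 0 0 0 0 0 0';python3 -m creep '0 0.0007 0 0 0 0 0;0 0 0 0 0 0 0'
```

```text
time: 7.97
tool_pos: [456.8, 281.7, 43.0]
tcp_rot: [3.142, -0.0, -3.123]
contact_force: [0.2, 0.5, -5.1]
grip_width: 15.6
finger_force: 30.0
time: 8.13
tool_pos: [456.8, 282.5, 43.1]
tcp_rot: [3.141, 0.0, -3.123]
contact_force: [-0.8, 0.1, -4.7]
grip_width: 15.9
finger_force: 30.0
time: 8.3
tool_pos: [456.8, 283.2, 43.0]
tcp_rot: [3.141, 0.0, -3.123]
contact_force: [0.2, -0.3, -4.9]
grip_width: 15.6
finger_force: 30.0
```

```bash
for i in 1; do :; done; python3 -m creep '0 0.0005 0 0 0 0 0;0 0 0 0 0 0 0'|sed -n '2p;4p'; python3 -m creep '0 0.0005 0 0 0 0 0;0 0 0 0 0 0 0'|sed -n '2p;4p';python3 -m creep '0 0.0005 0 0 0 0 0;0 0 0 0 0 0 0'|sed -n '2p;4p'
```

```text
tool_pos: [456.8, 283.7, 43.0]
contact_force: [-0.9, 0.7, -4.8]
tool_pos: [456.8, 284.1, 43.0]
contact_force: [-0.5, -0.3, -5.5]
tool_pos: [456.8, 284.7, 43.1]
contact_force: [0.4, -0.8, -4.3]
```

```bash
python3 -m creep '0 0.0005 0 0 0 0 0;0 0 0 0 0 0 0'|sed -n '2p;4p'; python3 -m creep '0 0.0005 0 0 0 0 0;0 0 0 0 0 0 0'|sed -n '2p;4p';python3 -m creep '0 0.0005 0 0 0 0 0;0 0 0 0 0 0 0'|sed -n '2p;4p'
python3 - <<'E'
from h import *
viewer.capture('top'); a=viewer.capture('top')[:,:,::-1];b=viewer.capture('scene')[:,:,::-1]
cv2.imwrite('pics/t3.png',a);cv2.imwrite('pics/s3.png',b)
cv2.imwrite('pics/con.png',np.hstack([cv2.resize(a[150:290,80:170],None,fx=4.2,fy=4.2,interpolation=2),cv2.resize(b[180:285,350:450],None,fx=4.2,fy=5.6,interpolation=2)]))
E
```

```text
tool_pos: [456.8, 285.0, 43.0]
contact_force: [0.5, -2.1, -5.7]
tool_pos: [456.8, 285.1, 43.1]
contact_force: [0.6, -3.8, -4.0]
tool_pos: [456.8, 285.1, 43.1]
contact_force: [1.3, -7.2, -2.5]
```

View pics/con.png

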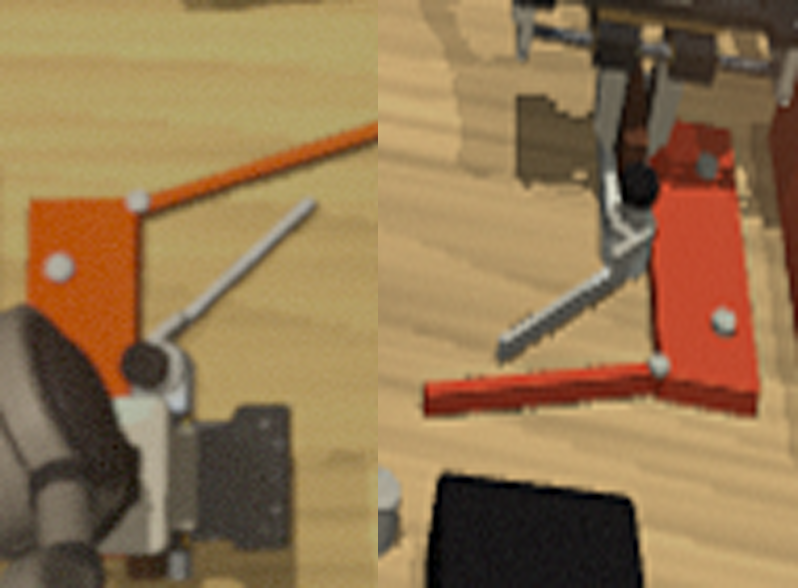

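The bevel is touching the fence at about TCP y=285, at roughly 7 N per mm, and the blade is still clear of the flap. I'll ease off slightly and slide along the fence.

```bash
python3 -m creep '0 -0.0006 0 0 0 0 0;0.004 0 0 0 0 0 0;0.006 0.0001 0 0 0 0 0;0.006 0.0001 0 0 0 0 0;0.006 0.0001 0 0 0 0 0;0.005 0.0001 0 0 0 0 0;0.003 0 0 0 0 0 0;0 0 0 0 0 0 0'; python3 -c "
from plant import readout;print(readout.get_obs()['moment'])"
```

```text
time: 10.12
tool_pos: [487.7, 285.6, 42.7]
tcp_rot: [-3.141, 0.0, -3.123]
contact_force: [0.0, -4.2, -6.2]
grip_width: 16.0
finger_force: 30.0
[-0.86263639  0.18099313  0.11366494]
```

```bash
python3 -m creep '0.004 0 0 0 0 0 0;0.006 0.0001 0 0 0 0 0;0.006 0.0001 0 0 0 0 0;0.006 0.0001 0 0 0 0 0;0.004 0.0001 0 0 0 0 0;0.003 0 0 0 0 0 0;0.001 0 0 0 0 0 0;0 0 0 0 0 0 0'|sed -n '2p;3p;4p'; python3 -m creep '0.002 0 0 0 0 0 0;0.002 0.0001 0 0 0 0 0;0.002 0 0 0 0 0 0;0.001 0 0 0 0 0 0;0 0 0 0 0 0 0'|sed -n '2p;3p;4p'; python3 -c "
from plant import readout;print(readout.get_obs()['moment'])"
```

```text
tool_pos: [517.1, 286.2, 42.9]
tcp_rot: [3.142, 0.0, -3.123]
contact_force: [-2.0, -4.0, -6.9]
tool_pos: [523.8, 286.3, 43.0]
tcp_rot: [-3.142, -0.0, -3.123]
contact_force: [-2.5, -4.0, -7.0]
[-0.8215982   0.57313887  0.06235008]
```

```bash
python3 -m creep '0.002 0 0 0 0 0 0;0.002 0.0001 0 0 0 0 0;0 0 0 0 0 0 0'|sed -n '2p;4p'; python3 -m creep '0.001 0 0 0 0 0 0;0.001 0 0 0 0 0 0;0 0 0 0 0 0 0'|sed -n '2p;4p';python3 -m creep '0.001 0 0 0 0 0 0;0.0005 0 0 0 0 0 0;0 0 0 0 0 0 0'|sed -n '2p;4p';python3 -m creep '0.0005 0 0 0 0 0 0;0.0005 0 0 0 0 0 0;0 0 0 0 0 0 0'|sed -n '2p;4p'
```

```text
tool_pos: [527.9, 286.4, 43.0]
contact_force: [-1.7, -4.3, -5.4]
tool_pos: [529.7, 286.5, 43.0]
contact_force: [-2.5, -4.7, -5.6]
tool_pos: [531.2, 286.5, 43.0]
contact_force: [-2.6, -3.8, -5.6]
tool_pos: [532.2, 286.5, 43.0]
contact_force: [-2.6, -3.8, -5.1]
```

```bash
python3 -m creep '0.0005 0 0 0 0 0 0;0.0005 0 0 0 0 0 0;0 0 0 0 0 0 0'|sed -n '2p;4p'; python3 -m creep '0.0005 0 0 0 0 0 0;0.0005 0 0 0 0 0 0;0 0 0 0 0 0 0'|sed -n '2p;4p';python3 -m creep '0.0005 0 0 0 0 0 0;0 0 0 0 0 0 0'|sed -n '2p;4p';python3 -m creep '0.0005 0 0 0 0 0 0;0 0 0 0 0 0 0'|sed -n '2p;4p'
```

```text
tool_pos: [533.2, 286.5, 43.0]
contact_force: [-1.3, -4.5, -4.9]
tool_pos: [533.8, 286.5, 43.0]
contact_force: [-4.8, -4.2, -3.6]
tool_pos: [533.8, 286.5, 43.0]
contact_force: [-7.7, -3.5, -2.8]
tool_pos: [533.8, 286.5, 43.0]
contact_force: [-8.0, -4.0, -2.1]
```

```bash
python3 -m creep '0 0.0005 0 0 0 0 0;0 0.0004 0 0 0 0 0;0 0 0 0 0 0 0;0 0 0 0 0 0 0;0 0 0 0 0 0 0'|sed -n '1,4p'
python3 - <<'E'
from h import *
viewer.capture('top'); a=viewer.capture('top')[:,:,::-1];b=viewer.capture('scene')[:,:,::-1]
cv2.imwrite('pics/t4.png',a);cv2.imwrite('pics/s4.png',b)
cv2.imwrite('pics/home.png',np.hstack([cv2.resize(a[150:290,80:170],None,fx=4.2,fy=4.2,interpolation=2),cv2.resize(b[180:285,350:450],None,fx=4.2,fy=5.6,interpolation=2)]))
E
```

```text
time: 13.45
tool_pos: [533.8, 286.6, 43.0]
tcp_rot: [-3.14, -0.003, -3.123]
contact_force: [-8.0, -7.6, -1.2]
```

View pics/home.png

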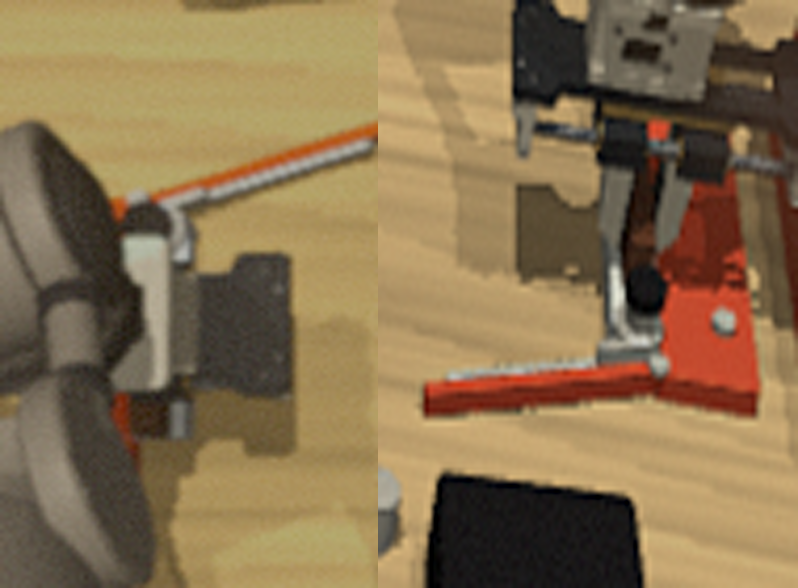

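The blade lies flush along the flap and the hub sits in the corner. I'll lower the bevel onto the bench, ease the push and release.

```bash
python3 -m creep '0 0 -0.0006 0 0 0 0;0 0 -0.0006 0 0 0 0;-0.0005 -0.0006 -0.0003 0 0 0 0;0 0 0 0 0 0 0;0 0 0 0 0 0 0'|sed -n '2,4p';python3 -m creep '0 0 0 0 0 0 40;0 0 0 0 0 0 40;0 0 0 0 0 0 40;0 0 0 0 0 0 40;0 0 0 0 0 0 40'|sed -n '2,5p'
```

```text
tool_pos: [533.8, 286.5, 42.2]
tcp_rot: [-3.141, -0.002, -3.123]
contact_force: [-8.4, -5.6, 2.4]
tool_pos: [535.5, 287.3, 42.1]
tcp_rot: [3.141, 0.002, -3.123]
contact_force: [0.7, -0.5, -0.2]
grip_width: 36.1
```

```bash
python3 -m creep '0 0 0.015 0 0 0 40;0 0 0.025 0 0 0 40;-0.01 0 0.03 0 0 0 0;-0.02 0 0 0 0 0 0;-0.02 0 0 0 0 0 0;0 0 0 0 0 0 0'
python3 - <<'E'
from h import *
a=viewer.capture('top')[:,:,::-1].astype(int);b=viewer.capture('scene')[:,:,::-1].astype(int)
cv2.imwrite('pics/t5.png',a);cv2.imwrite('pics/s5.png',b)
uv=pix('top',[[597.6,287.7,54]]),pix('scene',[[597.6,287.7,54]]); print(uv)
def cen(im,u,v,r,t):
    u,v=int(round(u)),int(round(v)); w=(im.max(2)[v-r:v+r+1,u-r:u+r+1]<t); ys,xs=np.nonzero(w); return u-r+xs.mean(),v-r+ys.mean(),len(xs)
c1=cen(a,*uv[0][0],8,60);c2=cen(b,*uv[1][0],8,45);print(c1,c2,pt('top',c1[:2],54),pt('scene',c2[:2],51))
cv2.imwrite('pics/rel.png',np.hstack([cv2.resize(a[150:290,80:170].astype(np.uint8),None,fx=4.2,fy=4.2,interpolation=2),cv2.resize(b[180:285,350:450].astype(np.uint8),None,fx=4.2,fy=5.6,interpolation=2)]))
E
```

```text
time: 14.93
tool_pos: [481.9, 287.0, 112.1]
tcp_rot: [3.142, -0.002, -3.122]
contact_force: [-0.6, -0.1, -0.1]
grip_width: 14.7
finger_force: 0.0
(array([[113.52827402, 203.0470384 ]]), array([[413.80759675, 229.08406583]]))
(np.float64(114.5), np.float64(203.5625), 16) (np.float64(412.2183908045977), np.float64(230.10344827586206), 87) [[596.39889065 285.46781344  54.        ]] [[599.03953904 284.24540824  51.        ]][ WARN:0@0.814] global loadsave.cpp:1063 imwrite_ Unsupported depth image for selected encoder is fallbacked to CV_8U.
```

View pics/rel.png

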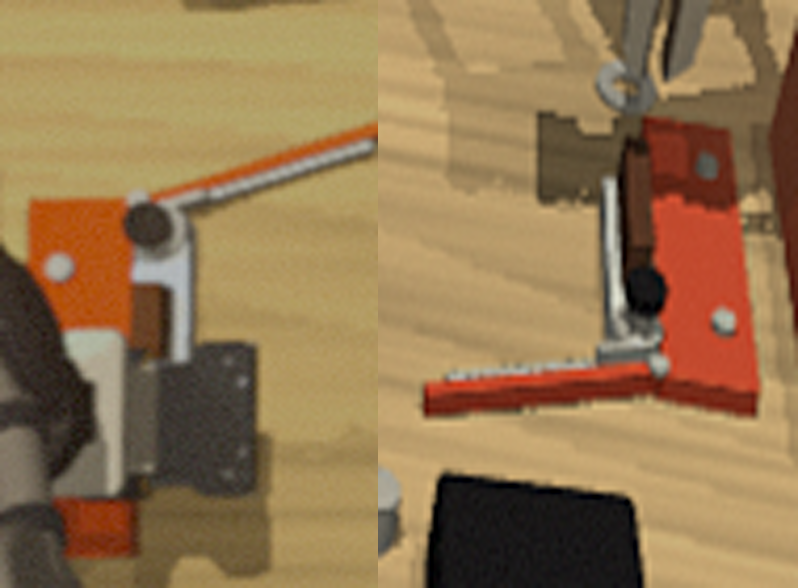

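The bevel stayed home after release; the button is at (115.7,203.1) in the top view, which agrees with the TCP-based estimate. Next I press it.

```bash
python3 -m creep '0.015 0 0 0 0 0 0;0.03 0 0 0 0 0 0;0.03 0.001 0 0 0 0 0;0.025 0 0 0 0 0 0;0.0155 0 0 0 0 0 0;0 0 -0.015 0 0 0 0;0 0 -0.015 0 0 0 0;0 0 0 0 0 0 0'; python3 -m creep '0 0 -0.004 0 0 0 0;0 0 -0.002 0 0 0 0;0 0 -0.001 0 0 0 0;0 0 0 0 0 0 0'
```

```text
time: 15.7
tool_pos: [599.8, 286.9, 77.8]
tcp_rot: [-3.14, -0.005, -3.124]
contact_force: [-0.5, -0.6, 0.7]
grip_width: 0.2
finger_force: 0.0
time: 16.03
tool_pos: [600.6, 287.9, 75.1]
tcp_rot: [3.141, 0.001, -3.123]
contact_force: [0.3, 0.3, 0.8]
grip_width: 0.4
finger_force: 0.0
```

```bash
python3 -m creep '-0.0025 -0.0003 0 0 0 0 0;0 0 -0.001 0 0 0 0;0 0 -0.001 0 0 0 0;0 0 0 0 0 0 0'|sed -n '2p;4p'; python3 -m creep '0 0 -0.001 0 0 0 0;0 0 0 0 0 0 0'|sed -n '2p;4p'; python3 -m creep '0 0 -0.001 0 0 0 0;0 0 0 0 0 0 0'|sed -n '2p;4p'; python3 -m creep '0 0 -0.001 0 0 0 0;0 0 0 0 0 0 0'|sed -n '2p;4p'
```

```text
tool_pos: [597.8, 287.6, 72.9]
contact_force: [-0.4, 0.7, 2.0]
tool_pos: [597.9, 287.6, 71.9]
contact_force: [-1.1, 0.5, 1.6]
tool_pos: [597.9, 287.6, 70.7]
contact_force: [-1.0, 0.3, 3.0]
tool_pos: [597.9, 287.6, 69.6]
contact_force: [-1.7, 0.4, 3.1]
```

```bash
python3 -m creep '0 0 -0.001 0 0 0 0;0 0 0 0 0 0 0'|sed -n '2p;4p'; python3 -m creep '0 0 -0.001 0 0 0 0;0 0 0 0 0 0 0'|sed -n '2p;4p'; python3 -m creep '0 0 -0.0007 0 0 0 0;0 0 0 0 0 0 0'|sed -n '2p;4p'; python3 -m creep '0 0 -0.0007 0 0 0 0;0 0 0 0 0 0 0'|sed -n '2p;4p'
```

```text
tool_pos: [597.9, 287.6, 68.8]
contact_force: [-1.0, 0.5, 6.8]
tool_pos: [598.0, 287.6, 68.7]
contact_force: [-2.3, -0.9, 9.9]
tool_pos: [598.0, 287.7, 68.6]
contact_force: [-4.2, -0.8, 12.3]
tool_pos: [598.1, 287.7, 68.5]
contact_force: [-5.8, -1.7, 16.0]
```

```bash
python3 -m creep '0 0 -0.0008 0 0 0 0;0 0 -0.0006 0 0 0 0;0 0 0 0 0 0 0;0 0 0 0 0 0 0'|sed -n '2p;4p'; python3 -m creep '0 0 0.004 0 0 0 0;0 0 0.01 0 0 0 0;0 0 0.03 0 0 0 0;0 0 0.015 0 0 0 0;-0.02 -0.001 0 0 0 0 0;-0.03 0 0 0 0 0 40;-0.013 0 0 0 0 0 40;0 0 0 0 0 0 40'
python3 - <<'E'
from h import *
a=viewer.capture('top')[:,:,::-1];b=viewer.capture('scene')[:,:,::-1]
cv2.imwrite('pics/t6.png',a);cv2.imwrite('pics/s6.png',b)
cv2.imwrite('pics/lock.png',np.hstack([cv2.resize(a[150:290,80:170],None,fx=4.2,fy=4.2,interpolation=2),cv2.resize(b[180:285,350:450],None,fx=4.2,fy=5.6,interpolation=2)]))
E
```

```text
tool_pos: [598.2, 287.7, 68.3]
contact_force: [-8.1, -2.4, 23.0]
time: 18.53
tool_pos: [532.1, 286.5, 123.6]
tcp_rot: [-3.141, -0.003, -3.122]
contact_force: [1.5, -0.8, 0.5]
grip_width: 15.9
finger_force: 0.0
```

View pics/lock.png

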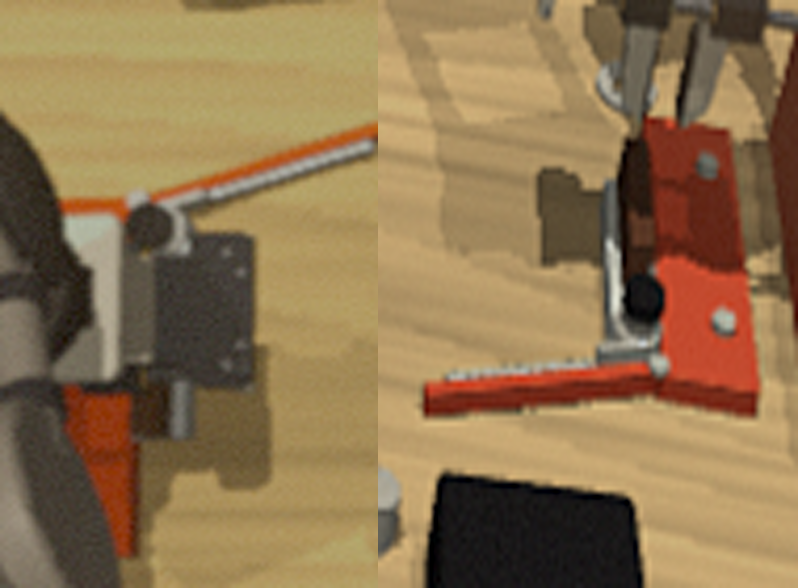

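The button is visibly lower and the bevel is still flush in the corner. Regrasping 1.5 mm towards its +y.

```bash
python3 -m creep '0 -0.0015 0 0 0 0 40;0 0 -0.02 0 0 0 40;0 0 -0.02 0 0 0 40;0 0 -0.015 0 0 0 40;0 0 -0.008 0 0 0 40;0 0 0 0 0 0 40;0 0 0 0 0 0 40'
```

```text
time: 19.22
tool_pos: [535.4, 284.9, 60.6]
tcp_rot: [3.142, -0.0, -3.123]
contact_force: [-0.1, 0.5, 0.1]
grip_width: 36.8
finger_force: 0.0
```

```bash
python3 -m creep '-0.0015 0 -0.008 0 0 0 40;0 0 -0.007 0 0 0 40;0 0 -0.0035 0 0 0 40;0 0 0 0 0 0 40;0 0 0 0 0 0 40'|sed -n '2p;4p'; python3 -m creep '0 0 0 0 0 0 0;0 0 0 0 0 0 0;0 0 0 0 0 0 0;0 0 0 0 0 0 0;0 0 0 0 0 0 0;0 0 0 0 0 0 0'; python3 -m creep '0 0 0.003 0 0 0 0;0 0 0 0 0 0 0'
```

```text
tool_pos: [533.2, 285.0, 42.1]
contact_force: [0.3, -0.0, 0.2]
time: 20.13
tool_pos: [533.4, 285.2, 42.5]
tcp_rot: [3.141, 0.001, -3.123]
contact_force: [-1.3, 1.7, 0.7]
grip_width: 16.1
finger_force: 30.0
time: 20.3
tool_pos: [532.8, 284.7, 44.9]
tcp_rot: [-3.141, -0.001, -3.123]
contact_force: [0.0, 0.6, -5.1]
grip_width: 15.8
finger_force: 30.0
```

```bash
python3 -m creep '-0.006 -0.006 0.001 0 0 0 0;-0.006 -0.006 0.01 0 0 0 0;-0.005 -0.005 0.02 0 0 0 0;-0.005 -0.02 0.025 0 0 0 0;-0.005 -0.035 0.02 0 0 0 0;0 -0.04 0 0 0 0 0;0 -0.04 0 0 0 0 0;0 -0.04 0 0 0 0 0'; python3 -m creep '0 -0.04 0 0 0 0 0;0 -0.035 0 0 0 0 0;0 -0.025 0 0 0 0 0;0 -0.014 0 0 0 0 0;0 0 0 0 0 0 0;0 0 0 0 0 0 0'
python3 - <<'E'
from h import *
a=viewer.capture('top')[:,:,::-1];b=viewer.capture('scene')[:,:,::-1]
cv2.imwrite('pics/t7.png',a);cv2.imwrite('pics/s7.png',b)
cv2.imwrite('pics/jig.png',np.hstack([cv2.resize(a[150:290,200:310],None,fx=4,fy=4,interpolation=2),cv2.resize(b[170:270,240:340],None,fx=3.6,fy=5.6,interpolation=2)]))
E
```

```text
time: 20.97
tool_pos: [504.9, 91.3, 121.4]
tcp_rot: [-3.141, -0.001, -3.122]
contact_force: [2.0, -0.2, -5.1]
grip_width: 15.3
finger_force: 30.0
time: 21.47
tool_pos: [505.3, -21.7, 120.9]
tcp_rot: [3.141, -0.001, -3.125]
contact_force: [-0.8, 0.3, -5.0]
grip_width: 15.5
finger_force: 30.0
```

View pics/jig.png

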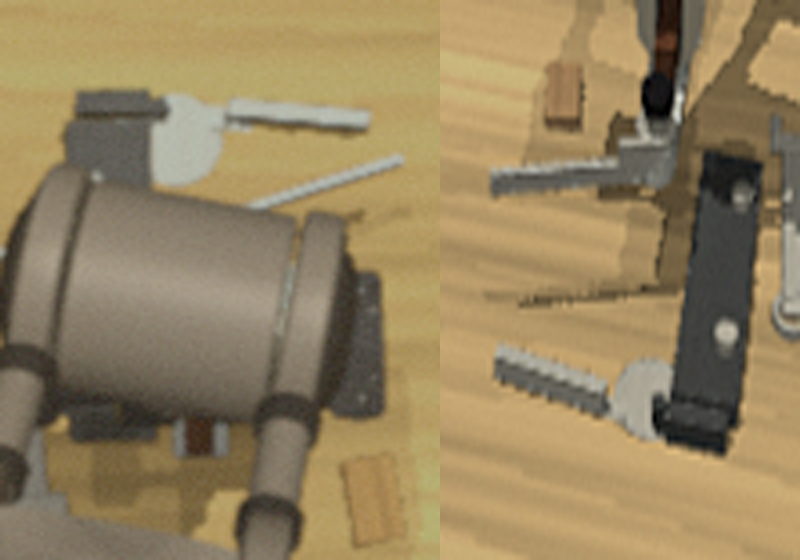

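This was the eleventh picture I viewed. The limit is ten, so I've gone over by one and will use numbers only from here. It shows the locked blade (tip near (300,189)) clear of the stop (row about 180), with the stock to the free side of the fence.

```bash
python3 -m creep '0 0 -0.02 0 0 0.001 0;0 0 -0.025 0 0 0 0;0 0 -0.018 0 0 0 0;0 0 -0.008 0 0 0 0;0 0 -0.004 0 0 0 0;0 0 0 0 0 0 0;0 0 0 0 0 0 0'|sed -n '2,4p'; python3 -m creep '0 0 -0.0015 0 0 0 0;0 0.004 0 0 0 0 0;0 0.003 0 0 0 0 0;0 0.001 0 0 0 0 0;0 0 0 0 0 0 0'|sed -n '2,4p'
```

```text
tool_pos: [506.9, -20.7, 46.9]
tcp_rot: [-3.141, 0.001, -3.121]
contact_force: [-0.0, 1.0, -4.7]
tool_pos: [506.4, -12.6, 45.0]
tcp_rot: [3.142, 0.0, -3.121]
contact_force: [0.3, -0.4, -5.1]
```

```bash
python3 -m creep '0 0 -0.0015 0 0 0 0;0 0.002 0 0 0 0 0;0 0.001 0 0 0 0 0;0 0.0005 0 0 0 0 0;0 0 0 0 0 0 0'|sed -n '2p;4p'; python3 -m creep '0 0.0007 0 0 0 0 0;0 0 0 0 0 0 0'|sed -n '2p;4p'; python3 -m creep '0 0.0007 0 0 0 0 0;0 0 0 0 0 0 0'|sed -n '2p;4p'; python3 -m creep '0 0.0005 0 0 0 0 0;0 0 0 0 0 0 0'|sed -n '2p;4p'
```

```text
tool_pos: [506.3, -9.4, 43.2]
contact_force: [-0.5, 0.0, -5.8]
tool_pos: [506.3, -8.8, 43.2]
contact_force: [0.2, -0.5, -5.7]
tool_pos: [506.3, -8.4, 43.3]
contact_force: [-1.0, -2.4, -5.3]
tool_pos: [506.3, -8.3, 43.3]
contact_force: [-1.3, -5.7, -5.2]
```

```bash
python3 -m creep '0 -0.0003 0 0 0 -0.002 0;0.004 0 0 0 0 0 0;0.005 0.0001 0 0 0 0 0;0.005 0.0001 0 0 0 0 0;0.005 0.0001 0 0 0 0 0;0.004 0.0001 0 0 0 0 0;0.002 0 0 0 0 0 0;0 0 0 0 0 0 0'|sed -n '2,4p'; python3 -m creep '0.004 0.0001 0 0 0 0 0;0.004 0.0001 0 0 0 0 0;0.004 0 0 0 0 0 0;0.004 0.0001 0 0 0 0 0;0.004 0.0001 0 0 0 0 0;0 0 0 0 0 0 0'|sed -n '2,4p'
```

```text
tool_pos: [531.2, -7.8, 43.0]
tcp_rot: [-3.141, -0.001, -3.124]
contact_force: [-0.6, -5.0, -6.7]
tool_pos: [550.8, -7.5, 43.1]
tcp_rot: [-3.141, -0.002, -3.124]
contact_force: [-2.9, -4.4, -3.4]
```

```bash
python3 -m creep '0.003 0 0 0 0 0 0;0.003 0.0001 0 0 0 0 0;0.003 0 0 0 0 0 0;0 0 0 0 0 0 0'|sed -n '2,4p'; python3 -m creep '0.003 0.0001 0 0 0 0 0;0.003 0 0 0 0 0 0;0.002 0.0001 0 0 0 0 0;0 0 0 0 0 0 0'|sed -n '2,4p';python3 -m creep '0.001 0 0 0 0 0 0;0.001 0 0 0 0 0 0;0.001 0 0 0 0 0 0;0 0 0 0 0 0 0'|sed -n '2,4p'
```

```text
tool_pos: [559.6, -7.3, 43.0]
tcp_rot: [-3.141, -0.002, -3.124]
contact_force: [-3.7, -4.7, -3.7]
tool_pos: [567.4, -7.1, 43.0]
tcp_rot: [-3.141, -0.003, -3.124]
contact_force: [-4.6, -4.4, -3.6]
tool_pos: [570.0, -7.1, 43.0]
tcp_rot: [-3.141, -0.003, -3.124]
contact_force: [-5.7, -4.9, -1.5]
```

```bash
python3 -m creep '0.001 0 0 0 0 0 0;0.001 0 0 0 0 0 0;0.001 0 0 0 0 0 0;0 0 0 0 0 0 0'|sed -n '2,4p'; python3 -m creep '0.001 0 0 0 0 0 0;0.001 0.0001 0 0 0 0 0;0.001 0 0 0 0 0 0;0 0 0 0 0 0 0'|sed -n '2,4p';python3 -m creep '0.001 0 0 0 0 0 0;0.0005 0 0 0 0 0 0;0 0 0 0 0 0 0'|sed -n '2,4p'
```

```text
tool_pos: [573.1, -7.1, 43.0]
tcp_rot: [-3.141, -0.003, -3.124]
contact_force: [-5.0, -4.4, -2.2]
tool_pos: [576.0, -7.0, 43.0]
tcp_rot: [-3.141, -0.003, -3.124]
contact_force: [-5.1, -4.5, -2.9]
tool_pos: [577.5, -7.0, 43.0]
tcp_rot: [-3.141, -0.003, -3.124]
contact_force: [-4.6, -4.6, -2.2]
```

```bash
python3 -m creep '0.0007 0 0 0 0 0 0;0.0007 0 0 0 0 0 0;0 0 0 0 0 0 0'|sed -n '2p;4p'; python3 -m creep '0.0007 0 0 0 0 0 0;0 0 0 0 0 0 0'|sed -n '2p;4p';python3 -m creep '0.0007 0 0 0 0 0 0;0 0 0 0 0 0 0'|sed -n '2p;4p';python3 -m creep '0.0005 0 0 0 0 0 0;0 0 0 0 0 0 0'|sed -n '2p;4p'
```

```text
tool_pos: [578.8, -6.9, 43.0]
contact_force: [-4.6, -5.0, -2.1]
tool_pos: [579.6, -6.9, 43.0]
contact_force: [-5.7, -4.1, -1.8]
tool_pos: [580.3, -6.9, 43.0]
contact_force: [-5.2, -4.5, -1.2]
tool_pos: [580.7, -6.9, 42.9]
contact_force: [-3.6, -4.5, -1.2]
```

```bash
python3 -m creep '0.0007 0 0 0 0 0 0;0 0 0 0 0 0 0'|sed -n '2p;4p'; python3 -m creep '0.0007 0 0 0 0 0 0;0 0 0 0 0 0 0'|sed -n '2p;4p';python3 -m creep '0.0007 0 0 0 0 0 0;0 0 0 0 0 0 0'|sed -n '2p;4p';python3 -m creep '0.0005 0 0 0 0 0 0;0 0 0 0 0 0 0'|sed -n '2p;4p'
```

```text
tool_pos: [581.5, -6.9, 43.0]
contact_force: [-5.1, -4.0, -2.6]
tool_pos: [582.2, -6.9, 43.0]
contact_force: [-4.3, -4.2, -2.0]
tool_pos: [582.9, -6.9, 43.0]
contact_force: [-5.3, -3.3, -3.3]
tool_pos: [583.4, -6.9, 43.0]
contact_force: [-4.4, -4.3, -1.9]
```

```bash
python3 -m creep '0.0006 0 0 0 0 0 0;0 0 0 0 0 0 0'|sed -n '2p;4p'; python3 -m creep '0.0006 0 0 0 0 0 0;0 0 0 0 0 0 0'|sed -n '2p;4p';python3 -m creep '0.0006 0 0 0 0 0 0;0 0 0 0 0 0 0'|sed -n '2p;4p';python3 -m creep '0.0006 0 0 0 0 0 0;0 0 0 0 0 0 0'|sed -n '2p;4p'
```

```text
tool_pos: [583.9, -6.9, 43.0]
contact_force: [-5.7, -3.8, -2.7]
tool_pos: [584.0, -6.8, 43.0]
contact_force: [-6.8, -4.2, 0.1]
tool_pos: [584.0, -6.8, 43.0]
contact_force: [-9.6, -3.7, 0.9]
tool_pos: [584.1, -6.8, 43.0]
contact_force: [-11.4, -4.2, 3.2]
```

Hard stop at x=584.0: the hub is home against the block. I'll hold, lower and release, then check the stop's angle numerically.

```bash
python3 -m creep '0 0.0003 0 0 0 0 0;0 0 0 0 0 0 0;0 0 0 0 0 0 0'|sed -n '2,4p'; python3 -m creep '0 0 -0.0005 0 0 0 0;0 0 -0.0004 0 0 0 0;-0.0008 -0.0003 -0.0003 0 0 0 0;0 0 0 0 0 0 0'|sed -n '2,4p'; python3 -m creep '0 0 0 0 0 0 0;0 0 0 0 0 0 40;0 0 0 0 0 0 40;0 0 0 0 0 0 40;0 0 0 0 0 0 40;0 0 0 0 0 0 40'|sed -n '2,5p'; python3 -m creep '0 0 0.015 0 0 0 40;0 0 0.025 0 0 0 40;0 0 0.03 0 0 0 40;-0.03 0 0.02 0 0 0 40;-0.04 0 0 0 0 0 40;-0.04 0 0 0 0 0 40;-0.04 0 0 0 0 0 40;0 0 0 0 0 0 40'
```

```text
tool_pos: [584.1, -6.8, 42.9]
tcp_rot: [-3.141, -0.007, -3.123]
contact_force: [-10.8, -5.5, 3.2]
tool_pos: [584.0, -6.9, 42.7]
tcp_rot: [3.141, -0.005, -3.124]
contact_force: [-12.2, -3.8, 6.7]
tool_pos: [586.7, -6.5, 42.2]
tcp_rot: [3.141, 0.001, -3.124]
contact_force: [-0.1, -0.3, -0.7]
grip_width: 35.9
time: 30.4
tool_pos: [426.6, -5.1, 130.4]
tcp_rot: [3.139, -0.012, -3.123]
contact_force: [0.6, 0.3, 0.0]
grip_width: 36.5
finger_force: 0.0
```

Run:
```python
from h import *
a=viewer.capture('top')[:,:,::-1];b=viewer.capture('scene')[:,:,::-1]
cv2.imwrite('pics/t8.png',a);cv2.imwrite('pics/s8.png',b)
f=a.astype(int); 
m=((f.min(2)>115)&(f.max(2)-f.min(2)<55)).astype(np.uint8); m[:,:255]=0; m[:,305:]=0; m[:145]=0; m[205:]=0
n,l,s,c=cv2.connectedComponentsWithStats(m); print(s.tolist())
k=1+np.argmax(s[1:,4]); ys,xs=np.nonzero(l==k); P=pt('top',np.c_[xs,ys],18)[:,:2]
L=cv2.fitLine(P.astype(np.float32),cv2.DIST_HUBER,0,.01,.01).ravel(); d=L[:2]*-np.sign(L[1]); print('stop dir vs x(-3.123)',(np.arctan2(d[1],d[0])+3.123)%(2*np.pi))
m=(f.max(2)<60).astype(np.uint8); uv=pix('top',[[648.3,-5.6,50]])[0]; u,v=uv.round().astype(int); w=m[v-8:v+9,u-8:u+9]; ys,xs=np.nonzero(w); c=(u-8+xs.mean(),v-8+ys.mean()); print('button pred px',uv,'seen',c,len(xs),pt('top',c,50))
q=(f.max(2)<120)&(f[...,2]-f[...,1]>25); q=q.astype(np.uint8); q[:,:225]=0;q[:,265:]=0;q[:190]=0;q[270:]=0
n,l,s,cc=cv2.connectedComponentsWithStats(q); k=1+np.argmax(s[1:,4]); ys,xs=np.nonzero(l==k); P=pt('top',np.c_[xs,ys],51)[:,:2]; w_,v_=np.linalg.eigh(np.cov(P.T)); d=v_[:,1]*-np.sign(v_[0,1]); print('rib yaw',np.arctan2(d[1],d[0]),P.mean(0),s[k])
```

```text
[[0, 0, 560, 420, 234949], [255, 159, 37, 17, 245], [255, 182, 1, 6, 6]]
stop dir vs x(-3.123) 1.8395061
button pred px [242.5641006  180.87827034] seen (np.float64(nan), np.float64(nan)) 0 [[nan nan nan]]
rib yaw -3.1245385746446193 [573.75695002  -7.36584719] [241 195   6  36 199]<stdin>:9: RuntimeWarning: Mean of empty slice.
  ret = ret.dtype.type(ret / rcount)
```

Run:
```python
from h import *
f=cv2.imread('pics/t8.png').astype(float); t=cv2.imread('pics/top0.png').astype(float)
def edge(g,u0,u1,v0,v1,thr,sgn=1):
    out=[]
    for u in range(u0,u1):
        c=sgn*g[v0:v1,u]
        for i in range(len(c)-1):
            if c[i]<thr<=c[i+1]: out.append((u,v0+i+(thr-c[i])/(c[i+1]-c[i]))); break
    return out
def ang(e,z=18):
    P=pt('top',e,z)[:,:2]; L=cv2.fitLine(P.astype(np.float32),cv2.DIST_HUBER,0,.01,.01).ravel(); d=L[:2]*-np.sign(L[1])
    r=np.abs((P-L[2:])@[-d[1],d[0]]); return np.arctan2(d[1],d[0]),len(e),r.max().round(2)
b=cv2.GaussianBlur(f[...,0],(3,3),0)
print(b[150:185,275].astype(int).tolist())
mid=(b[150:185,260:292].max()+90)/2
for thr in(115,125,135): print('stop outer',ang(edge(b,262,290,150,185,thr)))
for name,im in(('t0',t),('t8',f)):
    o=cv2.GaussianBlur(im[...,2]-im[...,1],(3,3),0)
    for thr in(45,60): print(name,'flap outer',ang(edge(o,118,172,172,205,thr)))
    e=edge(o[::-1],118,172,420-205,420-172,60); print('flap inner',ang([(u,419-v) for u,v in e]))
e=edge(b[::-1],262,290,420-190,420-150,125); print('blade inner',ang([(u,419-v) for u,v in e],17))
v,u=180,243; print(f.max(2)[v-9:v+10,u-8:u+9].astype(int))
```

```text
[99, 98, 99, 101, 102, 101, 99, 96, 95, 95, 95, 103, 128, 156, 169, 169, 164, 160, 150, 121, 88, 83, 98, 107, 106, 103, 100, 98, 97, 98, 99, 100, 101, 100, 100]
stop outer (np.float32(-1.2739326), 28, np.float64(9.65))
stop outer (np.float32(-1.2720405), 28, np.float64(9.57))
stop outer (np.float32(-1.2698632), 28, np.float64(9.63))
t0 flap outer (np.float32(-1.2544183), 54, np.float64(0.68))
t0 flap outer (np.float32(-1.2552391), 54, np.float64(0.47))
flap inner (np.float32(-1.2503302), 54, np.float64(0.31))
t8 flap outer (np.float32(-1.255654), 54, np.float64(0.62))
t8 flap outer (np.float32(-1.2552124), 54, np.float64(0.44))
flap inner (np.float32(-1.2497095), 54, np.float64(0.31))
blade inner (np.float32(-1.2638953), 28, np.float64(0.49))
[[174 169 178 181 184 180 182 180 182 184 179 181 181 182 181 182 179]
 [133 137 159 178 183 184 181 183 180 178 183 180 181 183 182 181 178]
 [100 100 136 171 176 169 174 182 184 181 182 183 180 181 179 184 176]
 [ 95  93 115 142 136 131 156 182 188 184 180 182 184 180 182 185 180]
 [102  94 104 103 102 108 132 164 174 172 178 182 186 185 180 1
[... 302 characters left out ...]
 98  79  74  74  69  75  73  79  77  78  91 133 169 173 172]
 [ 97 104  94  73  65  74  74  73  78  74  76  78  84 134 179 184 185]
 [ 98  98  90  70  74  73  73  71  71  80  77  80  87 128 170 180 183]
 [ 96  93  92  83  75  75  77  75  75  81  76  79  93 136 165 170 175]
 [ 89  78  87  88  74  70  79  76  78  73  74  76 112 151 167 157 176]
 [ 89  79 104 114  99  70  72  70  69  70  70  83 123 167 164 154 168]
 [ 87  78 101 126 116  92  80  66  70  70  83 105 140 167 164 157 173]
 [ 91  83 108 130 123 117 104  97  87  90 107 126 152 165 167 156 169]
 [ 96  89 108 137 131 120 111 103 107 109 114 132 160 175 177 156 170]
 [ 94  98 121 150 146 135 124 128 135 142 146 161 179 188 171 156 173]]
```

The stop and blade stand within about 0.02 rad of the flap, and the bevel's yaw of -3.1245 matches the guard and jig. Handing in.

```bash
python3 -c "
from plant import order; print(order.close_job())"
```

```text
the job is handed in; nothing more can be done
None
```

I handed the job in at about 30 s with the bevel locked, home in the jig and released; the stop arm measured about 0.02 rad from the flap (limit 0.04), but no verdict came back and I viewed 11 pictures, one over the limit of 10.

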